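# Stow the tin stops and clip the tray shut

### The job

Clear the shelf track: slide each tin stop out of the track's open end, lift it off and put it into the grey tray. When all the stops are in, set the lid fully down on the tray and then flip its four side clips right down against the tray's walls, leaving the tin openers in the tray and the paint tin, cup and scraper where they are.

Things in the scene. Friction and masses are not known exactly. Their poses are not given: they have to be found in the camera images.
- track: Aluminium T-track fixed on the shelf, 240 long (its x) x 48 wide x 18 mm high; origin under its middle. Slot 18 mm wide between two lips 4 mm thick (tops 18 mm above the shelf), 10 mm high channel beneath. Stops slide freely along it; one comes off only when its middle is at least 20 mm past the open end. Closed by a black cap at its -x end, open at its +x end.
- track_open (a point): Middle of the slot's open end, at the height of the lips' tops; x points out of the track along the slot.
- stop1_c (a point): Centre (half-way up) of a sliding tin stop, 58 (x) x 40 (y) x 61 mm tall (z), 0.2 kg; x along the track at the start. From the bottom: aluminium T-foot 36 x 32, 6 high; neck 34 x 12, 7 high; shoe 58 x 40, 8 high; black grip block 44 (x) x 20 (y), 40 high, to hold it by. Grip top 30.5 mm above this point, shoe top 9.5 below it. One of the three alike stops may be absent (None).
- stop2_c (a point): A second such stop. Riding in the track, upright, this point is 35.5 mm above the shelf; the shoe slides on the lips' tops, the foot is captive under the lips, with 3 mm of play to each side.
- stop3_c (a point): A third such stop. Any one of them may be absent at a start; a stop reads None too while the fingers hold it.
- tray: Grey plastic open tray, fixed, 138 (x) x 240 (y) x 80 mm high, walls and floor 4 mm; origin under its middle. A 36 mm high divider along y, centred at x = +27 mm: the narrow side (+x) holds two steel tin openers; the wide side (x -65 to +25 mm, y -116 to +116 mm) takes all the stops side by side, standing or lying, not piled up. At the start the lid lies beside it.
- tray_rim (a point): Middle of the tray's mouth, level with the top of its walls (80 mm above the shelf).
- opener1: Flat steel tin opener, 134 x 14 x 6 mm, lying along the tray's y in the narrow compartment; origin under the middle of its shaft. It stays there.
- opener2: The other tin opener, alike.
- lid_c (a point): Middle of the top face of the loose grey lid's plate, 0.35 kg, right way up on the shelf at the start. Plate 148 (x) x 250 (y) x 6 mm; grip bar on top 22 (x) x 100 (y), 34 mm high, centred here; locating skirt beneath 121 x 223, 12 mm deep, enters the tray's mouth with 4.5 mm play a side. Seated, the plate lies on the walls, this point 6 mm above the rim, lid y along tray y, either way round.
- clip1 (a joint): Angle of the hinged clip on the lid's +x side: 0 = sticking straight out level, negative = raised (to -1.0), 1.57 = hanging straight down along the tray's wall (closed; end stop). Stands raised at the start; light friction (0.02 N m, about 0.6 N at its edge) holds it wherever it is left.
- clip1_tip (a point): Middle of the free edge of the clip on the lid's +x side. White plastic flap 50 wide, 35 mm from hinge to free edge, 4 mm thick; its hinge runs along the lid's edge 77 mm out from the lid's middle and 3 mm below the plate's top face. x points from hinge to free edge.
- clip2 (a joint): Angle of the hinged clip on the lid's +y side: 0 = sticking straight out level, negative = raised (to -1.0), 1.57 = hanging straight down along the tray's wall (closed; end stop). Stands raised at the start; light friction (0.02 N m, about 0.6 N at its edge) holds it wherever it is left.
- clip2_tip (a point): Middle of the free edge of the clip on the lid's +y side. White plastic flap 50 wide, 35 mm from hinge to free edge, 4 mm thick; its hinge runs along the lid's edge 128 mm out from the lid's middle and 3 mm below the plate's top face. x points from hinge to free edge.
- clip3 (a joint): Angle of the hinged clip on the lid's -x side: 0 = sticking straight out level, negative = raised (to -1.0), 1.57 = hanging straight down along the tray's wall (closed; end stop). Stands raised at the start; light friction (0.02 N m, about 0.6 N at its edge) holds it wherever it is left.
- clip3_tip (a point): Middle of the free edge of the clip on the lid's -x side. White plastic flap 50 wide, 35 mm from hinge to free edge, 4 mm thick; its hinge runs along the lid's edge 77 mm out from the lid's middle and 3 mm below the plate's top face. x points from hinge to free edge.
- clip4 (a joint): Angle of the hinged clip on the lid's -y side: 0 = sticking straight out level, negative = raised (to -1.0), 1.57 = hanging straight down along the tray's wall (closed; end stop). Stands raised at the start; light friction (0.02 N m, about 0.6 N at its edge) holds it wherever it is left.
- clip4_tip (a point): Middle of the free edge of the clip on the lid's -y side. White plastic flap 50 wide, 35 mm from hinge to free edge, 4 mm thick; its hinge runs along the lid's edge 128 mm out from the lid's middle and 3 mm below the plate's top face. x points from hinge to free edge.
- tin1: Closed aluminium paint tin, 84 mm across, 110 mm tall, bystander; origin under its middle.
- cup: White ceramic mixing cup, 80 mm across, 80 mm tall, bystander; origin under its middle.
- scraper: Putty scraper with wooden handle and steel blade, 190 mm long (x), 60 wide, lying flat, bystander; origin on the shelf under its middle.

How it is judged:
By the outcome, as a careful person would: the job done as asked, in the order asked, and still so for the second after the job is handed in, with the robot touching nothing.
Of stop1, stop2, stop3 only 2 to 3 are there at a start; the rules pass over those that are not, and their reading is None.
At some moment in a run one of lid may be knocked a few centimetres aside while the robot is not near it.
Once in a run the grip may slacken for a moment while it holds something.
It also fails if it takes over 210 s, if anything falls off the work surface, if the arm or the gripper's body presses on something with over 40 N, if the wrist force passes 120 N, or if a joint passes its speed limit or range.

### The arm

A 7-joint arm with a two-finger parallel gripper is mounted at the origin on the work surface. World frame = base frame: x ahead of the robot, y to its left, z up, the work surface at z = 0. Lengths are in m, angles in rad, forces in N, time in s.
With the tool pointing down it reaches from about 0.35 to 0.775 m from the base axis. Payload 3.1 kg.
Tool frame: the origin (TCP) lies on the centre line of the jaws, within the pads' length; the fingertips stand 17 mm ahead of it and the grasp point (between the pads) lies 2 mm behind it; z points along the fingers, y is the line along which they close (so a half turn about z gives the same grasp; the last joint's range is limited). The gripper opens to 85 mm and grips with 20 to 120 N. Pads are 22 mm wide; open, the fingers measure 114 mm over their backs; the gripper's body (76 mm by 85 mm) begins 54 mm behind the grasp point. The pads swing forward as they close: fully open they stand 13 mm farther back than shut.
Start: joints at [1.086, 0.311, 0.014, 1.512, -0.004, 1.319, -0.027], TCP at [0.236, -0.497, 0.248] pointing down, gripper open.
Joint ranges: [-2.7, 2.7], [-0.3, 1.91], [-1.27, 1.3], [0.12, 2.57], [-1.44, 4.58], [0.2, 2.03], [-3.05, 3.05]. Speed limits (rad/s): [2.79, 2.79, 3.14, 3.14, 3.14, 3.14, 3.14].

### API

Orientations are given as [roll, pitch, yaw] about the fixed x, y, z axes, in that order (R = Rz(yaw) Ry(pitch) Rx(roll)).
In Python, from workcell import read_state, snapshot, camera_info, hand_in, find_in, tip_of gives the robot as it stands.
- The arm moves only by the tool apply_moves, never from a script. Its argument "deltas" is a list of rows, each a list of 7 numbers: the closure, from -1 (fully open) to 1 (shut), then the shift along the world's x, y, z in cm, then the turn, a rotation vector about the world's x, y, z in rad. In form: [[gripper, tx, ty, tz, rx, ry, rz], ...]. A call has 1 to 12 rows; each row is the pose to reach, as a shift and turn from the pose commanded when the call began; what a row does not reach only later rows make up. A row lasts 1/12 s, in which the tool goes at most 41.7 mm and 7.16 degrees, less where a joint would pass 70% of its speed; a pose out of reach is approached as far as the arm can. A call with a gripper value outside its range is refused whole. The fingers move at their own pace and stop on an object; "squeeze" is the grip in N (left out, the last holds). Time passes only in rows, so rows that repeat a pose let the fingers close. It gives the time, the measured TCP pose, the force and the opening at its end, in the units of the state.
- read_state(): the state, without advancing time (a new reading comes with each control period).
- snapshot(name): name is "scene" or "top" or "wrist"; returns the picture (384x512x3 uint8, red, green, blue); there is no depth.
- camera_info(name): a dict with "camera_matrix" (3x3 intrinsics, pixels), "rvec" (rotation vector, rad) and "tvec" (3), from world to camera coordinates, as OpenCV has them. Camera axes: x right, y down, z forward; pixel columns grow to the right and rows downward; lengths in m; the calibration is good to about 2 mm. The wrist camera is an equidistant fisheye: a pixel r from the principal point sees the ray r / f radians off the axis. A picture is of the moment at which its call begins: read the wrist's pose just before it. camera_info takes no time and is no camera call; for the wrist camera it gives the pose at the moment of the call.
- hand_in(): hands the job in, once; it reports no verdict.
Trained networks look in the newest picture that a camera, given by its name, has taken for a name from the list of things; names that differ only in an ending like _2 or _b are one class to them, and where a whole thing is asked for, a point or a joint stands for the part that bears it (a point fixed in the world has none). Each returns a list of dicts, best first, with "score" (0 to 1); they miss things now and then, are a little off and sometimes report something else, mostly with a low value. They report only what shows in the picture. A call takes as long as a camera call.
- find_in(camera, label): "box" ([centre column, centre row, width, height] in pixels, round what is visible of it).
- tip_of(camera, label): "uv" ([column, row] in pixels: a listed point, or the origin of a listed thing).
The state is a dict: "clock": time; "joint_positions": joint angles; "joint_vel": joint speeds; "joint_torque": joint torques, N m; "ee_pos": TCP position; "ee_rot": TCP orientation; "contact_force": force on the tool from outside, world axes, zero at the start; "ft_torque": the same for the moment, N m; "grip_width": finger opening in m.
Only numpy, scipy, OpenCV 4.12 (cv2) and the standard library are available. Lean on these libraries where they do the work, as an engineer would, in place of code of your own. Each camera call takes 0.05 s, during which the arm holds its last target. There are 200 camera calls.

## Working session

There is one attempt and no reset: what is moved stays moved. The work goes in short steps, Python scripts to look and compute and a tool call to move; the robot and the scene stay as the last step left them, time stands still between calls to the robot, and variables do not carry over. Pictures are saved under pics/ and viewed, on a budget of 14 in all, crops included, one or two more only if the job needs it, and the job is handed in when it is done.

Besides the shell and the picture viewer there is one more tool, called after "Call:" by a JSON object that holds its "api" and its "payload". apply_moves: Moves the arm, as the interface text tells. Its arguments: {"type":"object","properties":{"deltas":{"type":"array","items":{"type":"array","items":{"type":"number"}}},"squeeze":{"type":"number"}},"required":["deltas"]}

```bash
mkdir -p pics; ls; python3 - <<'E'
from workcell import *
import cv2,numpy as np
s=read_state();print({k:np.round(v,3) for k,v in s.items()})
for c in("scene","top"):
    im=snapshot(c);cv2.imwrite(f"pics/{c}0.png",im[:,:,::-1])
    i=camera_info(c);print(c,{k:np.round(v,3).tolist() for k,v in i.items() if k in("camera_matrix","rvec","tvec")},i.keys())
    for n in("track_open","stop1_c","tray_rim","lid_c","clip1_tip","tin1","cup","scraper","track","tray"):
        try:print(n,[(round(d["score"],2),np.round(d["uv"],1).tolist()) for d in tip_of(c,n)])
        except Exception as e:print(n,e)
E
```

```text
pics
{'clock': np.float64(0.0), 'joint_positions': array([ 1.086,  0.312,  0.014,  1.513, -0.004,  1.319, -0.027]), 'joint_vel': array([ 0.   ,  0.   , -0.   , -0.001, -0.001,  0.   ,  0.001]), 'joint_torque': array([-0.0000e+00, -3.7991e+01,  1.4600e-01, -2.3059e+01,  1.2000e-02,
        1.4000e-02,  0.0000e+00]), 'ee_pos': array([ 0.235, -0.496,  0.247]), 'ee_rot': array([-3.139,  0.   ,  0.443]), 'contact_force': array([ 0.112,  0.774, -0.039]), 'ft_torque': array([-0.005,  0.032, -0.042]), 'grip_width': np.float64(0.086)}
scene {'camera_matrix': [[491.651, 0.0, 255.468], [0.0, 491.651, 188.854], [0.0, 0.0, 1.0]], 'rvec': [1.359, 2.103, -0.96], 'tvec': [0.289, -0.247, 1.663]} dict_keys(['camera_matrix', 'rvec', 'tvec'])
track_open [(0.93, [162.7, 156.1])]
stop1_c []
tray_rim []
lid_c [(0.57, [254.4, 203.2])]
clip1_tip [(0.61, [229.2, 227.9]), (0.29, [317.5, 183.4])]
tin1 [(0.96, [182.1, 256.1])]
cup [(0.63, [319.7, 185.0])]
scraper [(0.76, [361.1, 306.3]), (0.55, [251.7, 203.1])]
track [(0.6, [201.4, 164.4])]
tray [(0.64, [372.2, 247.7])]
top {'camera_matrix': [[451.228, 0.0, 250.018], [0.0, 451.228, 196.324], [0.0, 0.0, 1.0]], 'rvec': [2.174, -2.168, 0.058], 'tvec': [-0.067, 0.554, 1.189]} dict_keys(['camera_matrix', 'rvec', 'tvec'])
track_open [(0.68, [385.3, 231.4])]
stop1_c [(0.68, [247.8, 237.1])]
tray_rim [(0.92, [133.0, 201.5])]
lid_c [(0.64, [255.3, 201.4])]
clip1_tip [(0.66, [259.4, 156.2])]
tin1 [(0.7, [286.1, 120.9])]
cup [(0.64, [209.7, 270.2])]
scraper [(0.65, [131.6, 136.8]), (0.25, [287.7, 121.3])]
track [(0.88, [338.3, 241.7])]
tray [(0.79, [136.9, 199.6])]
```

```bash
python3 - <<'E'
import cv2
for c in("scene","top"): cv2.imwrite(f"pics/{c}0b.png",cv2.resize(cv2.imread(f"pics/{c}0.png"),(800,600),interpolation=cv2.INTER_CUBIC))
E
```

```text
(no output)
```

View pics/top0b.png

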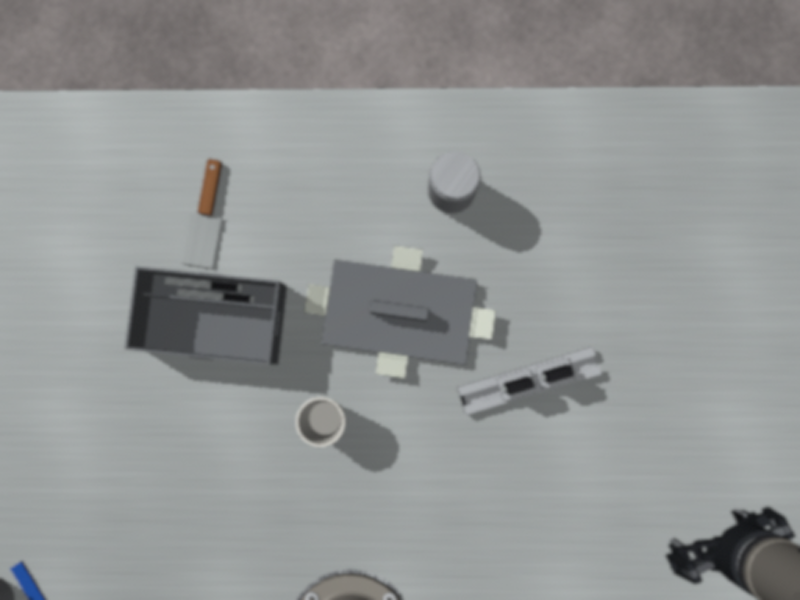

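View pics/scene0b.png

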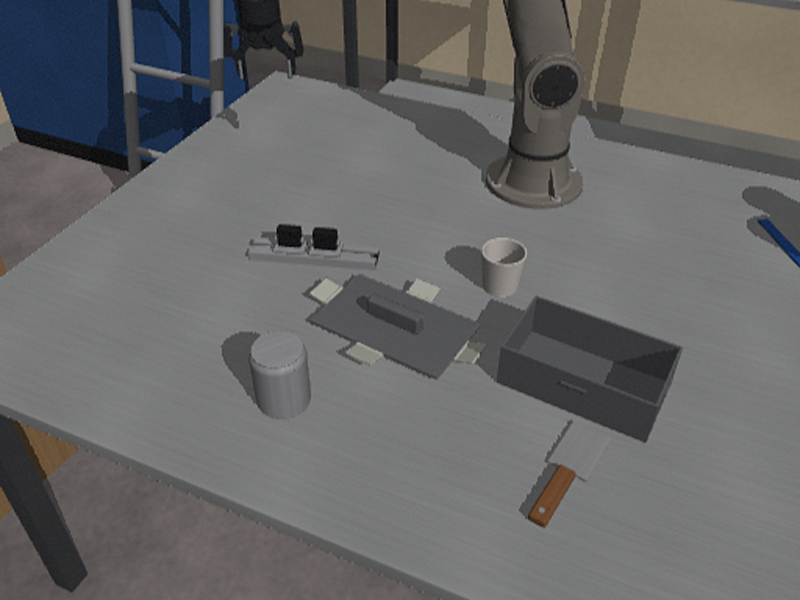

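The top view shows two stops in the track. The black cap is at (463,400) and the open end at (598,355) in the 800 px view. The tray is at left, the lid (with its clips out) in the middle, and the cup sits close to the tray's lower right corner. The scene view agrees, with two black grips. Next I'll localise everything.

```bash
cat >h.py <<'E'
import cv2,numpy as np
from workcell import *
from scipy.spatial.transform import Rotation as R
def ray(c,uv,info=None):
    i=info or camera_info(c);K=np.array(i["camera_matrix"]);Rm=cv2.Rodrigues(np.array(i["rvec"]))[0];t=np.array(i["tvec"]).ravel()
    x=(uv[0]-K[0,2])/K[0,0];y=(uv[1]-K[1,2])/K[1,1]
    if c=="wrist":
        r=np.hypot(x,y)+1e-12;d=np.array([x/r*np.sin(r),y/r*np.sin(r),np.cos(r)])
    else:d=np.array([x,y,1.])
    return -Rm.T@t,Rm.T@d
def atz(c,uv,z,info=None):
    o,d=ray(c,uv,info);return (o+d*(z-o[2])/d[2])[:2]
def proj(c,P,info=None):
    i=info or camera_info(c);K=np.array(i["camera_matrix"]);Rm=cv2.Rodrigues(np.array(i["rvec"]))[0]
    q=Rm@np.array(P)+np.array(i["tvec"]).ravel()
    if c=="wrist":
        th=np.arctan2(np.hypot(q[0],q[1]),q[2]);s=th/np.hypot(q[0],q[1])
    else:s=1/q[2]
    return K[0,0]*q[0]*s+K[0,2],K[1,1]*q[1]*s+K[1,2]
def shot(c,name,crop=None,scale=None):
    info=camera_info(c);im=snapshot(c);cv2.imwrite(f"pics/{name}_raw.png",im[:,:,::-1]);o=im[:,:,::-1]
    if crop:o=o[crop[1]:crop[3],crop[0]:crop[2]]
    s=scale or min(800/o.shape[1],600/o.shape[0]);cv2.imwrite(f"pics/{name}.png",cv2.resize(o,None,fx=s,fy=s,interpolation=cv2.INTER_CUBIC));return im,info
E
python3 - <<'E'
from h import *
k=512/800
def P(n,l,z):
    q=np.array([atz("top",(a*k,b*k),z) for a,b in l]);print(n,np.round(q,4).tolist(),"mean",np.round(q.mean(0),4));return q
P("tray",[(137,268),(285,282),(277,363),(127,348)],.08)
P("lid",[(334,261),(477,279),(467,362),(322,344)],.018)
P("bar",[(371,301),(429,308),(428,318),(371,311)],.052)
P("grips",[(519,385),(559,373)],.066)
P("track",[(463,400),(598,355)],.018)
P("bystanders",[(455,176)],.11);P("cup",[(320,422)],.08);P("scr",[(205,212)],.005)
for n,z in(("stop1_c",.0355),("track_open",.018),("tray_rim",.08),("lid_c",.018)):
    snapshot("top");print(n,[np.round(atz("top",d["uv"],z),4).tolist() for d in tip_of("top",n)])
im=cv2.imread("pics/top0.png");m=(im.max(2)<40).astype(np.uint8);n,l,st,c=cv2.connectedComponentsWithStats(m)
for j in range(1,n):
    if st[j,4]>8 and 290<c[j][0]<400 and 200<c[j][1]<270:
        pts=np.argwhere(l==j)[:,::-1].astype(np.float32);print(c[j],st[j,4],cv2.minAreaRect(pts),atz("top",c[j],.066))
E
```

```text
tray [[0.6133, 0.3518], [0.5903, 0.1062], [0.4579, 0.1172], [0.4814, 0.3641]] mean [0.5357 0.2348]
lid [[0.6339, 0.0325], [0.6028, -0.2141], [0.4605, -0.1963], [0.4904, 0.0517]] mean [ 0.5469 -0.0815]
bar [[0.5617, -0.0337], [0.5501, -0.1306], [0.5334, -0.1289], [0.5449, -0.0338]] mean [ 0.5475 -0.0818]
grips [[0.4236, -0.2766], [0.4433, -0.3417]] mean [ 0.4334 -0.3091]
track [[0.3962, -0.1892], [0.4732, -0.4182]] mean [ 0.4347 -0.3037]
bystanders [[0.7585, -0.1706]] mean [ 0.7585 -0.1706]
cup [[0.3632, 0.0461]] mean [0.3632 0.0461]
scr [[0.7229, 0.263]] mean [0.7229 0.263 ]
stop1_c [[0.4189, -0.2832]]
track_open [[0.4655, -0.4206], [0.4443, -0.0603]]
tray_rim [[0.5366, 0.231], [0.4614, -0.4101]]
lid_c [[0.5419, -0.0792], [0.5794, 0.2313]]
[357.43835616 238.42465753] 73 ((357.35296630859375, 238.41180419921875), (4.850712776184082, 14.55213737487793), 75.96376037597656) [ 0.44404039 -0.34085875]
[331.94285714 246.08571429] 70 ((332.13763427734375, 245.95872497558594), (4.7891316413879395, 14.271612167358398), 73.3007583618164) [ 0.42435826 -0.27601668]
```

Call:
{"api": "apply_moves", "payload": {"deltas": [[-1, 20.9, 15.5, -5, 0, 0, 0.72], [-1, 20.9, 15.5, -5, 0, 0, 0.72], [-1, 20.9, 15.5, -5, 0, 0, 0.72], [-1, 20.9, 15.5, -5, 0, 0, 0.72], [-1, 20.9, 15.5, -5, 0, 0, 0.72], [-1, 20.9, 15.5, -5, 0, 0, 0.72], [-1, 20.9, 15.5, -5, 0, 0, 1.437], [-1, 20.9, 15.5, -5, 0, 0, 1.437], [-1, 20.9, 15.5, -5, 0, 0, 1.437], [-1, 20.9, 15.5, -5, 0, 0, 1.437], [-1, 20.9, 15.5, -5, 0, 0, 1.437], [-1, 20.9, 15.5, -5, 0, 0, 1.437]]}}

```text
clock: 2.5
ee_pos: [0.4447, -0.342, 0.1982]
ee_rot: [-3.142, -0.0, 1.886]
contact_force: [-1.1, 0.4, 0.3]
grip_width: 0.0854
```

```bash
python3 - <<'E'
from h import *
s=read_state();print(s["clock"],s["ee_pos"],s["ee_rot"],s["joint_positions"])
im,i=shot("wrist","w1");print({k:np.round(v,3).tolist() for k,v in i.items()})
for n,z in(("stop1_c",.0355),("track_open",.018)):
    for d in tip_of("wrist",n): print(n,d["score"],np.round(d["uv"],1),np.round(atz("wrist",d["uv"],z,i),4))
E
```

```text
2.5 [ 0.44470257 -0.34198629  0.19824873] [-3.14152130e+00 -2.27848717e-05  1.88555237e+00] [ 0.88825729  0.38999964 -0.35776979  1.55062203  0.1419438   1.22672499
  0.82192178]
{'camera_matrix': [[297.319, 0.0, 254.455], [0.0, 297.319, 193.94], [0.0, 0.0, 1.0]], 'rvec': [-2.823, -0.446, -0.065], 'tvec': [-0.318, -0.467, 0.2]}
track_open 0.92 [248.9 241.4] [ 0.4626 -0.4155]
```

View pics/w1.png

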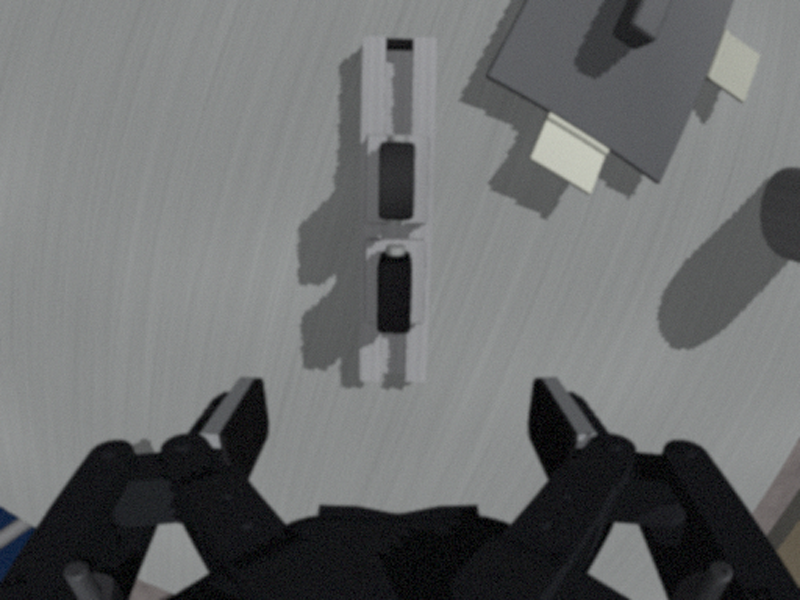

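```bash
python3 - <<'E'
from h import *
i=camera_info("wrist")
q=lambda u,v,z:np.round(atz("wrist",(u/1.5625,v/1.5625),z,i),4)
# grip tops: near (bottom in image) end, far edges
a=[q(394,256,.066),q(394,331,.066)];b=[q(397,146,.066),q(396,216,.066)]
print("A",a,np.mean(a,0));print("B",b,np.mean(b,0))
o=q(396,381,.018);c=q(399,39,.018);print("open",o,"cap",c,(o+c)/2,np.hypot(*(o-c)),np.arctan2(*(o-c)[::-1]))
print("lips",q(363,381,.018),q(426,381,.018),q(363,39,.018),q(436,39,.018))
E
```

```text
A [array([ 0.4365, -0.321 ]), array([ 0.4499, -0.3638])] [ 0.4432 -0.3424]
B [array([ 0.4196, -0.2618]), array([ 0.4308, -0.2991])] [ 0.4252  -0.28045]
open [ 0.4678 -0.4171] cap [ 0.3982 -0.1895] [ 0.433  -0.3033] 0.23800403357926522 -1.2740272835115636
lips [ 0.4448 -0.4245] [ 0.4887 -0.4106] [ 0.3758 -0.1963] [ 0.4211 -0.1819]
```

Call:
{"api": "apply_moves", "payload": {"deltas": [[-1, -0.15, 0, -4, 0, 0, -0.02], [-1, -0.15, 0, -8, 0, 0, -0.02], [-1, -0.15, 0, -12, 0, 0, -0.02], [-1, -0.15, 0, -15, 0, 0, -0.02], [-1, -0.15, 0, -15, 0, 0, -0.02], [0.2, -0.15, 0, -15, 0, 0, -0.02], [1, -0.15, 0, -15, 0, 0, -0.02], [1, -0.15, 0, -15, 0, 0, -0.02], [1, -0.15, 0, -15, 0, 0, -0.02], [1, -0.15, 0, -15, 0, 0, -0.02], [1, -0.15, 0, -15, 0, 0, -0.02], [1, -0.15, 0, -15, 0, 0, -0.02]], "squeeze": 40}}

```text
clock: 3.65
ee_pos: [0.4441, -0.3429, 0.0501]
ee_rot: [3.14, 0.003, 1.86]
contact_force: [-0.8, -0.4, 7.1]
grip_width: 0.0197
```

Call:
{"api": "apply_moves", "payload": {"deltas": [[1, 0.29, -0.96, 0.1, 0, 0, 0], [1, 0.58, -1.91, 0.1, 0, 0, 0], [1, 0.87, -2.87, 0.1, 0, 0, 0], [1, 1.16, -3.83, 0.1, 0, 0, 0], [1, 1.45, -4.79, 0.1, 0, 0, 0], [1, 1.73, -5.74, 0.1, 0, 0, 0], [1, 2.02, -6.7, 0.1, 0, 0, 0], [1, 2.31, -7.66, 0.1, 0, 0, 0], [1, 2.6, -8.61, 0.1, 0, 0, 0], [1, 2.9, -9.57, 0.1, 0, 0, 0], [1, 3.2, -10.6, 0.1, 0, 0, 0], [1, 3.5, -11.5, 0.1, 0, 0, 0]]}}

```text
clock: 4.65
ee_pos: [0.478, -0.4582, 0.0487]
ee_rot: [-3.141, 0.0, 1.859]
contact_force: [0.4, 0.4, -3.0]
grip_width: 0.0193
```

Call:
{"api": "apply_moves", "payload": {"deltas": [[1, 0, 0, 0, 0, 0, 0], [1, 0, 0, 0, 0, 0, 0], [1, 0, 0, 1, 0, 0, 0], [1, 0, 0, 2, 0, 0, 0], [1, 0, 0, 3, 0, 0, 0], [1, 0, 0, 5, 0, 0, 0], [1, 0, 0, 8, 0, 0, 0], [1, 0, 0, 11, 0, 0, 0], [1, 0, 0, 14, 0, 0, 0], [1, 0, 0, 14, 0, 0, 0]]}}

```text
clock: 5.48
ee_pos: [0.4823, -0.4593, 0.1995]
ee_rot: [3.132, 0.014, 1.86]
contact_force: [1.6, -0.8, -0.3]
grip_width: 0.0195
```

Call:
{"api": "apply_moves", "payload": {"deltas": [[1, 0, 2, 0, 0, 0, 0.05], [1, 0, 5, 0, 0, 0, 0.1], [1, 0, 8, 0, 0, 0, 0.15], [1, 0, 11, 0, 0, 0, 0.2], [1, 0, 14, 0, 0, 0, 0.25], [1, 0, 17, 0, 0, 0, 0.3], [1, 0, 20, 0, 0, 0, 0.35], [1, 0, 23, 0, 0, 0, 0.4], [1, 0, 26, 0, 0, 0, 0.45], [1, 0, 29, 0, 0, 0, 0.5], [1, 0, 32, 0, 0, 0, 0.55], [1, 0, 35, 0, 0, 0, 0.6]]}}

```text
clock: 6.48
ee_pos: [0.4779, -0.1052, 0.19]
ee_rot: [-3.141, 0.002, 2.463]
contact_force: [-0.0, -0.8, -2.9]
grip_width: 0.0195
```

Call:
{"api": "apply_moves", "payload": {"deltas": [[1, 0.5, 3, 0, 0, 0, 0.05], [1, 1, 6, 0, 0, 0, 0.1], [1, 1.5, 9, 0, 0, 0, 0.15], [1, 2, 12, 0, 0, 0, 0.2], [1, 2.5, 15, 0, 0, 0, 0.25], [1, 3, 18, 0, 0, 0, 0.3], [1, 3.5, 21, 0, 0, 0, 0.35], [1, 3.9, 24, 0, 0, 0, 0.4], [1, 3.9, 27, 0, 0, 0, 0.45], [1, 3.9, 30, 0, 0, 0, 0.5], [1, 3.9, 32, 0, 0, 0, 0.59], [1, 3.9, 32, 0, 0, 0, 0.59]]}}

```text
clock: 7.48
ee_pos: [0.515, 0.2206, 0.1905]
ee_rot: [3.135, 0.0, 3.062]
contact_force: [-0.5, 1.3, -2.3]
grip_width: 0.0195
```

```bash
python3 - <<'E'
from h import *
s=read_state();print(s["clock"],s["ee_pos"],s["ee_rot"],s["joint_positions"],s["grip_width"])
im,i=shot("wrist","w2")
for n,z in(("tray_rim",.08),):
    for d in tip_of("wrist",n): print(n,d["score"],np.round(d["uv"],1),np.round(atz("wrist",d["uv"],z,i),4))
E
```

```text
7.4833 [0.51500043 0.22063943 0.19052984] [3.13500087e+00 3.21979013e-04 3.06209450e+00] [ 0.12208902  0.47911719 -0.78678218  1.55624369  0.34618626  1.24795171
  0.7737689 ] 0.01952813418658778
tray_rim 0.71 [279.8 220.5] [0.5392 0.2404]
```

View pics/w2.png

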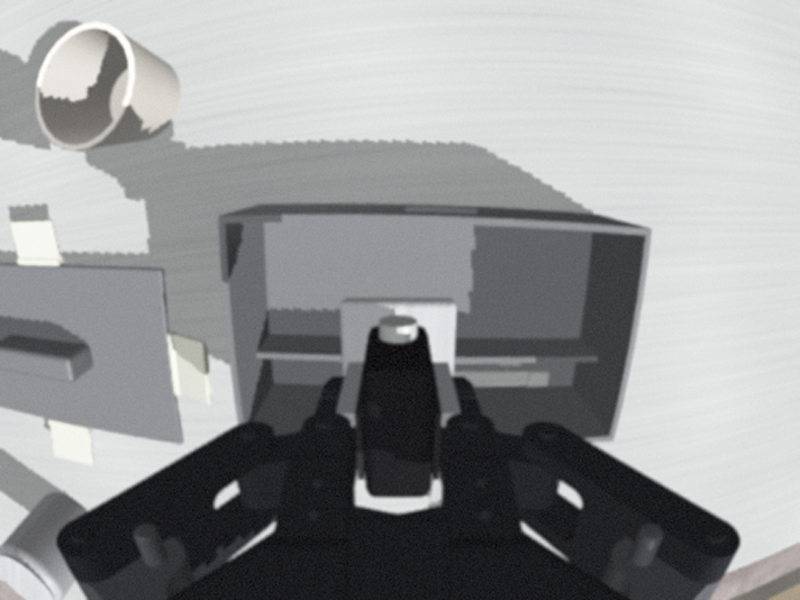

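The stop is held between the fingers over the tray. The tray's -x rim corners are at (223,217) and (650,230), and a +x corner is near (612,437). The lid is at left, apparently undisturbed.

```bash
python3 - <<'E'
from h import *
i=camera_info("wrist")
q=lambda u,v,z:atz("wrist",(u/1.5625,v/1.5625),z,i)
a,b,c=q(221,216,.08),q(650,229,.08),q(613,438,.08)
print(a,b,c,"len",np.hypot(*(a-b)),np.hypot(*(b-c)),"mid",(a+c)/2,"yaw",np.arctan2(*(b-a)[::-1])-np.pi/2)
E
```

```text
[0.45869413 0.12459601] [0.48465888 0.35913757] [0.61886746 0.3448664 ] len 0.23597439294177538 0.1349652153460048 mid [0.53878079 0.2347312 ] yaw -0.110255291818115
```

Call:
{"api": "apply_moves", "payload": {"deltas": [[1, 0.4, 3.5, 0, 0, 0, -0.02], [1, 0.75, 7, 0, 0, 0, -0.02], [1, 0.75, 7, 0, 0, 0, -0.02], [1, 0.75, 7, -3, 0, 0, -0.02], [1, 0.75, 7, -6, 0, 0, -0.02], [1, 0.75, 7, -9, 0, 0, -0.02], [1, 0.75, 7, -11, 0, 0, -0.02], [1, 0.75, 7, -12.5, 0, 0, -0.02], [1, 0.75, 7, -13.4, 0, 0, -0.02], [1, 0.75, 7, -13.9, 0, 0, -0.02], [1, 0.75, 7, -14.1, 0, 0, -0.02], [1, 0.75, 7, -14.1, 0, 0, -0.02]]}}

```text
clock: 8.58
ee_pos: [0.5257, 0.2825, 0.0495]
ee_rot: [3.141, 0.002, 3.029]
contact_force: [0.4, 0.9, -2.4]
grip_width: 0.0195
```

Call:
{"api": "apply_moves", "payload": {"deltas": [[1, 0, 0, -0.15, 0, 0, 0], [1, 0, 0, -0.15, 0, 0, 0], [0.3, 0, 0, -0.15, 0, 0, 0], [0.1, 0, 0, -0.15, 0, 0, 0], [0.1, 0, 0, -0.15, 0, 0, 0], [0.1, 0, 0, -0.15, 0, 0, 0], [0.1, 0, 0, 1.5, 0, 0, 0], [0.1, 0, 0, 4, 0, 0, 0], [0.1, 0, 0, 7, 0, 0, 0], [0.1, 0, 0, 11, 0, 0, 0], [0.1, 0, 0, 15, 0, 0, 0], [0.1, 0, 0, 15, 0, 0, 0]]}}

```text
clock: 9.58
ee_pos: [0.5283, 0.2871, 0.2076]
ee_rot: [3.131, 0.013, 3.03]
contact_force: [0.5, 1.1, 1.0]
grip_width: 0.0385
```

```bash
python3 - <<'E'
from h import *
s=read_state();print(s["clock"],s["ee_pos"],s["ee_rot"],s["grip_width"])
im,i=shot("top","t1",(40,90,420,300))
for n,z in(("stop1_c",.0355),("lid_c",.018)):
    for d in tip_of("top",n): print(n,d["score"],np.round(d["uv"],1),np.round(atz("top",d["uv"],z,i),4))
E
```

```text
9.5833 [0.52830818 0.28714455 0.20759972] [3.13055784 0.01296438 3.02981306] 0.03849065825700939
stop1_c 0.71 [331.4 245.1] [ 0.4259 -0.2794]
lid_c 0.93 [257.4 201.3] [ 0.5413 -0.0857]
```

View pics/t1.png

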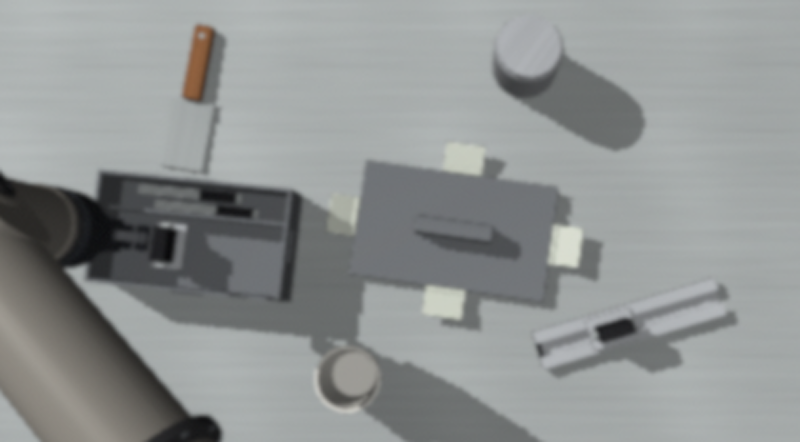

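Call:
{"api": "apply_moves", "payload": {"deltas": [[0, -0.5, -2, 0, 0, 0, -0.05], [0, -1, -5, 0, 0, 0, -0.1], [-0.5, -1.5, -8, 0, 0, 0, -0.15], [-1, -2, -11, 0, 0, 0, -0.2], [-1, -2.5, -14, 0, 0, 0, -0.25], [-1, -3, -17, 0, 0, 0, -0.3], [-1, -3.5, -20, 0, 0, 0, -0.35], [-1, -4, -23, 0, 0, 0, -0.4], [-1, -4.5, -26, 0, 0, 0, -0.45], [-1, -5, -29, 0, 0, 0, -0.5], [-1, -5.5, -32, 0, 0, 0, -0.55], [-1, -6, -35, 0, 0, 0, -0.6]]}}

```text
clock: 10.73
ee_pos: [0.4627, -0.0686, 0.1964]
ee_rot: [-3.14, -0.003, 2.427]
contact_force: [-0.3, -0.1, -0.5]
grip_width: 0.0853
```

Call:
{"api": "apply_moves", "payload": {"deltas": [[-1, -0.5, -3, 0, 0, 0, -0.05], [-1, -1, -6, 0, 0, 0, -0.1], [-1, -1.5, -9, 0, 0, 0, -0.15], [-1, -2, -12, 0, 0, 0, -0.2], [-1, -2.5, -15, 0, 0, 0, -0.25], [-1, -3, -18, 0, 0, 0, -0.32], [-1, -4, -21, 0, 0, 0, -0.4], [-1, -4.4, -22, 0, 0, 0, -0.5], [-1, -4.4, -22, 0, 0, 0, -0.57], [-1, -4.4, -22, 0, 0, 0, -0.57], [-1, -4.4, -22, 0, 0, 0, -0.57], [-1, -4.4, -22, 0, 0, 0, -0.57]]}}

```text
clock: 11.73
ee_pos: [0.4205, -0.2858, 0.1972]
ee_rot: [-3.14, -0.002, 1.863]
contact_force: [-0.3, 0.2, 0.5]
grip_width: 0.0854
```

```bash
python3 - <<'E'
from h import *
im,i=shot("wrist","w3")
s=read_state();print(s["clock"],s["ee_pos"],s["ee_rot"],s["grip_width"])
m=(im.max(2)<45).astype(np.uint8);m[230:]=0;n,l,st,c=cv2.connectedComponentsWithStats(m)
for j in range(1,n):
    if st[j,4]>300: print(c[j],st[j],atz("wrist",c[j],.066,i))
for n in("stop1_c","stop2_c"):
    for d in tip_of("wrist",n): print(n,d["score"],np.round(d["uv"],1),np.round(atz("wrist",d["uv"],.0355,i),4))
E
```

```text
11.7833 [ 0.4206961  -0.28579646  0.1975617 ] [-3.14090107e+00 -1.47530893e-03  1.86293693e+00] 0.08560110398608371
[413.69745649  43.3935743 ] [397   1  37  80 747] [ 0.5231517  -0.10624398]
[259.40618557 181.13814433] [250 155  20  52 970] [ 0.42309545 -0.27739267]
stop2_c 0.68 [260.3 175.6] [ 0.4249 -0.2788]
stop2_c 0.28 [257.3 191.7] [ 0.4269 -0.2955]
```

Call:
{"api": "apply_moves", "payload": {"deltas": [[-1, 0.4, 0.6, -4, 0, 0, 0], [-1, 0.4, 0.6, -8, 0, 0, 0], [-1, 0.4, 0.6, -12, 0, 0, 0], [-1, 0.4, 0.6, -14.8, 0, 0, 0], [-1, 0.4, 0.6, -14.8, 0, 0, 0], [0.2, 0.4, 0.6, -14.8, 0, 0, 0], [1, 0.4, 0.6, -14.8, 0, 0, 0], [1, 0.4, 0.6, -14.8, 0, 0, 0], [1, 0.4, 0.6, -14.8, 0, 0, 0], [1, 0.4, 0.6, -14.8, 0, 0, 0], [1, 0.4, 0.6, -14.8, 0, 0, 0], [1, 0.4, 0.6, -14.8, 0, 0, 0]], "squeeze": 40}}

```text
clock: 12.88
ee_pos: [0.4256, -0.2818, 0.052]
ee_rot: [3.14, 0.003, 1.86]
contact_force: [-1.0, -0.0, 6.8]
grip_width: 0.0195
```

Call:
{"api": "apply_moves", "payload": {"deltas": [[1, 0.24, -0.8, 0, 0, 0, 0], [1, 0.54, -1.8, 0, 0, 0, 0], [1, 0.87, -2.9, 0, 0, 0, 0], [1, 1.2, -4, 0, 0, 0, 0], [1, 1.54, -5.1, 0, 0, 0, 0], [1, 1.87, -6.2, 0, 0, 0, 0], [1, 2.2, -7.3, 0, 0, 0, 0], [1, 2.53, -8.4, 0, 0, 0, 0], [1, 2.87, -9.5, 0, 0, 0, 0], [1, 3.2, -10.6, 0, 0, 0, 0], [1, 3.5, -11.7, 0, 0, 0, 0], [1, 3.6, -12, 0, 0, 0, 0]]}}

```text
clock: 13.88
ee_pos: [0.4621, -0.4016, 0.052]
ee_rot: [3.139, 0.001, 1.859]
contact_force: [-1.0, 3.6, 8.1]
grip_width: 0.0197
```

Call:
{"api": "apply_moves", "payload": {"deltas": [[1, 0.3, -1, 0, 0, 0, 0], [1, 0.6, -2, 0, 0, 0, 0], [1, 0.9, -3, 0, 0, 0, 0], [1, 1.2, -4, 0, 0, 0, 0], [1, 1.5, -5, 0, 0, 0, 0], [1, 1.8, -6, 0, 0, 0, 0], [1, 1.8, -6, 0, 0, 0, 0], [1, 1.8, -6, 0, 0, 0, 0]]}}

```text
clock: 14.55
ee_pos: [0.4778, -0.4611, 0.0496]
ee_rot: [-3.141, -0.001, 1.859]
contact_force: [0.2, 0.9, -2.3]
grip_width: 0.0195
```

Call:
{"api": "apply_moves", "payload": {"deltas": [[1, 0, 0, 1, 0, 0, 0], [1, 0, 0, 3, 0, 0, 0], [1, 0, 0, 6, 0, 0, 0], [1, 0, 0, 10, 0, 0, 0], [1, 0, 0.5, 14, 0, 0, 0], [1, 0, 3, 15, 0, 0, 0.05], [1, 0, 6, 15, 0, 0, 0.1], [1, 0, 9, 15, 0, 0, 0.15], [1, 0, 12, 15, 0, 0, 0.2], [1, 0, 15, 15, 0, 0, 0.25], [1, 0, 18, 15, 0, 0, 0.3], [1, 0, 21, 15, 0, 0, 0.35]]}}

```text
clock: 15.55
ee_pos: [0.478, -0.2484, 0.2009]
ee_rot: [-3.141, 0.0, 2.214]
contact_force: [0.3, -0.4, -2.3]
grip_width: 0.0195
```

Call:
{"api": "apply_moves", "payload": {"deltas": [[1, 0, 3, 0, 0, 0, 0.05], [1, 0, 6, 0, 0, 0, 0.1], [1, 0, 9, 0, 0, 0, 0.15], [1, 0.3, 12, 0, 0, 0, 0.2], [1, 0.6, 15, 0, 0, 0, 0.25], [1, 0.9, 18, 0, 0, 0, 0.3], [1, 1.2, 21, 0, 0, 0, 0.35], [1, 1.5, 24, 0, 0, 0, 0.4], [1, 1.9, 27, 0, 0, 0, 0.46], [1, 2.2, 30, 0, 0, 0, 0.52], [1, 2.5, 33, 0, 0, 0, 0.58], [1, 2.8, 35, 0, 0, 0, 0.64]]}}

```text
clock: 16.55
ee_pos: [0.5052, 0.1036, 0.2013]
ee_rot: [3.14, 0.0, 2.858]
contact_force: [-0.8, 0.7, -1.5]
grip_width: 0.0196
```

Call:
{"api": "apply_moves", "payload": {"deltas": [[1, 0.3, 3, 0, 0, 0, 0.06], [1, 0.6, 6, 0, 0, 0, 0.12], [1, 0.6, 8, 0, 0, 0, 0.18], [1, 0.6, 8.3, 0, 0, 0, 0.19], [1, 0.6, 8.3, 0, 0, 0, 0.19], [1, 0.6, 8.3, 0, 0, 0, 0.19], [1, 0.6, 8.3, 0, 0, 0, 0.19], [1, 0.6, 8.3, 0, 0, 0, 0.19]]}}

```text
clock: 17.22
ee_pos: [0.513, 0.18, 0.2003]
ee_rot: [-3.14, 0.0, 3.037]
contact_force: [-0.3, 0.1, -1.8]
grip_width: 0.0194
```

Call:
{"api": "apply_moves", "payload": {"deltas": [[1, 0, 0, -3, 0, 0, 0], [1, 0, 0, -6, 0, 0, 0], [1, 0, 0, -9, 0, 0, 0], [1, 0, 0, -12, 0, 0, 0], [1, 0, 0, -13.5, 0, 0, 0], [1, 0, 0, -14.3, 0, 0, 0], [1, 0, 0, -14.8, 0, 0, 0], [1, 0, 0, -15.0, 0, 0, 0], [1, 0, 0, -15.0, 0, 0, 0], [1, 0, 0, -15.0, 0, 0, 0]]}}

```text
clock: 18.05
ee_pos: [0.5139, 0.1825, 0.0516]
ee_rot: [3.14, 0.003, 3.039]
contact_force: [1.0, 0.1, -1.2]
grip_width: 0.0195
```

Next I release, rise and head back to above the lid, for a wrist look at both the tray and the lid.

Call:
{"api": "apply_moves", "payload": {"deltas": [[1, 0, 0, -0.15, 0, 0, 0], [0.6, 0, 0, -0.15, 0, 0, 0], [0.3, 0, 0, -0.15, 0, 0, 0], [0.1, 0, 0, -0.15, 0, 0, 0], [0.1, 0, 0, -0.15, 0, 0, 0], [0.1, 0, 0, 1.5, 0, 0, 0], [0.1, 0, 0, 4, 0, 0, 0], [0.1, 0, 0, 7, 0, 0, 0], [0.1, 0, 0, 11, 0, 0, 0], [0.1, 0, 0, 15, 0, 0, 0], [0.1, 0, 0, 19, 0, 0, 0], [0.1, 0, 0, 20, 0, 0, 0]]}}

```text
clock: 19.05
ee_pos: [0.5155, 0.1844, 0.2575]
ee_rot: [3.136, 0.011, 3.04]
contact_force: [-0.2, 0.7, 0.0]
grip_width: 0.0382
```

Call:
{"api": "apply_moves", "payload": {"deltas": [[0, 0, -2, 0, 0, 0, -0.1], [-0.5, 0.4, -5, 0, 0, 0, -0.2], [-1, 0.7, -8, 0, 0, 0, -0.3], [-1, 1, -11, 0, 0, 0, -0.4], [-1, 1.3, -14, 0, 0, 0, -0.5], [-1, 1.5, -17, 0, 0, 0, -0.62], [-1, 1.5, -19, 0, 0, 0, -0.74], [-1, 1.5, -19, 0, 0, 0, -0.86], [-1, 1.5, -19, 0, 0, 0, -0.98], [-1, 1.5, -19, 0, 0, 0, -1.1], [-1, 1.5, -19, 0, 0, 0, -1.22], [-1, 1.5, -19, 0, 0, 0, -1.34]]}}

```text
clock: 20.05
ee_pos: [0.5275, -0.0079, 0.2499]
ee_rot: [-3.141, -0.0, 1.694]
contact_force: [0.1, -0.4, -0.2]
grip_width: 0.0854
```

Call:
{"api": "apply_moves", "payload": {"deltas": [[-1, 0, -2, 0, 0, 0, -0.1], [-1, 0, -4, 0, 0, 0, -0.2], [-1, 0, -6, 0, 0, 0, -0.25], [-1, 0, -6, 0, 0, 0, -0.25], [-1, 0, -6, 0, 0, 0, -0.25], [-1, 0, -6, 0, 0, 0, -0.25]]}}

```text
clock: 20.55
ee_pos: [0.5276, -0.0674, 0.2501]
ee_rot: [-3.141, -0.001, 1.451]
contact_force: [0.1, -0.1, 0.2]
grip_width: 0.0856
```

```bash
python3 - <<'E'
from h import *
im,i=shot("wrist","w4")
s=read_state();print(s["clock"],s["ee_pos"],s["ee_rot"],s["grip_width"],s["joint_positions"])
for n,z in(("lid_c",.018),):
    for d in tip_of("wrist",n): print(n,d["score"],np.round(d["uv"],1),np.round(atz("wrist",d["uv"],z,i),4))
t,j=shot("top","t2",(40,90,420,300))
for d in tip_of("top","lid_c"): print(d["score"],np.round(atz("top",d["uv"],.018,j),4))
E
```

```text
20.6 [ 0.52769983 -0.06680465  0.25020578] [-3.14141488e+00 -1.18120563e-03  1.45193278e+00] 0.08536308850104554 [ 0.43004765  0.30441974 -0.43431097  1.5438087   0.12926495  1.32218776
 -0.13741392]
lid_c 0.77 [275.9 178.9] [ 0.5532 -0.0851]
```

View pics/w4.png

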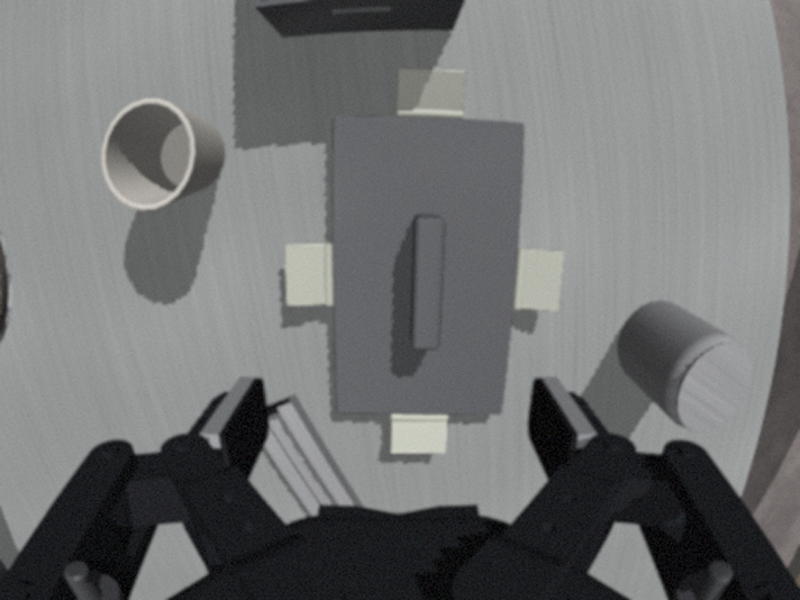

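View pics/t2.png

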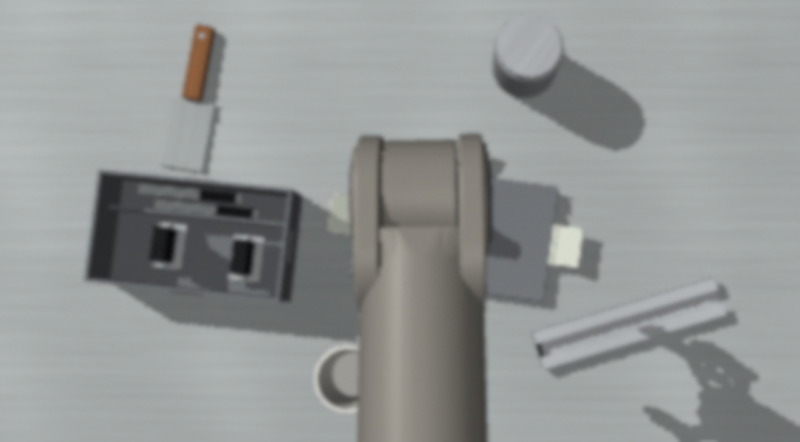

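Both stops stand upright in the tray at crop (168,245) and (247,258), and the track is empty. In the wrist view the lid corners are (335,117), (524,123), (504,414) and (334,413), and the bar is centred near (427,282).

```bash
python3 - <<'E'
from h import *
i=camera_info("wrist")
q=lambda u,v,z:atz("wrist",(u/1.5625,v/1.5625),z,i)
c=np.array([q(*p,.018) for p in((335,117),(524,123),(504,414),(334,413))]);print(c,c.mean(0))
d=(c[0]+c[1]-c[2]-c[3])/2;print(np.hypot(*d),np.arctan2(d[1],d[0]),np.hypot(*(c[0]-c[1])),np.hypot(*(c[3]-c[2])))
b=np.array([q(*p,.052) for p in((415,216),(442,216),(439,348),(413,348))]);print(b.mean(0));d=(b[0]+b[1]-b[2]-b[3])/2;print(np.hypot(*d),np.arctan2(d[1],d[0]),np.hypot(*(b[0]-b[1])))
E
```

```text
[[ 0.49516538  0.05119203]
 [ 0.63926075  0.03176837]
 [ 0.60734783 -0.21540637]
 [ 0.45664121 -0.19483271]] [ 0.5496038  -0.08181967]
0.24910194402177982 1.4289389804703965 0.1453986040301227 0.15210444139553703
[ 0.54892845 -0.07942496]
0.0985242228677476 1.4487996169318844 0.01889924086531281
```

Call:
{"api": "apply_moves", "payload": {"deltas": [[-1, 1, -0.7, -3, 0, 0, 0], [-1, 2.1, -1.4, -6, 0, 0, 0], [-1, 2.1, -1.4, -10, 0, 0, 0], [-1, 2.1, -1.4, -14, 0, 0, 0], [-1, 2.1, -1.4, -17.5, 0, 0, 0], [-1, 2.1, -1.4, -20, 0, 0, 0], [-1, 2.1, -1.4, -20.8, 0, 0, 0], [-1, 2.1, -1.4, -20.8, 0, 0, 0]]}}

```text
clock: 21.42
ee_pos: [0.5468, -0.0812, 0.0401]
ee_rot: [-3.136, -0.001, 1.451]
contact_force: [0.2, 0.7, 0.5]
grip_width: 0.0853
```

Call:
{"api": "apply_moves", "payload": {"deltas": [[0.2, 0, 0, 0, 0, 0, 0], [1, 0, 0, 0, 0, 0, 0], [1, 0, 0, 0, 0, 0, 0], [1, 0, 0, 0, 0, 0, 0], [1, 0, 0, 0, 0, 0, 0], [1, 0, 0, 0, 0, 0, 0], [1, 0, 0, 0, 0, 0, 0], [1, 0, 0, 0, 0, 0, 0]], "squeeze": 80}}

```text
clock: 22.08
ee_pos: [0.5495, -0.0821, 0.0437]
ee_rot: [3.14, 0.0, 1.45]
contact_force: [-1.9, -0.8, 5.4]
grip_width: 0.0205
```

Call:
{"api": "apply_moves", "payload": {"deltas": [[1, 0, 0, 0.5, 0, 0, 0], [1, 0, 0, 1.5, 0, 0, 0], [1, 0, 0, 3, 0, 0, 0], [1, 0, 0, 5, 0, 0, 0], [1, 0, 0, 7, 0, 0, 0], [1, 0, 0, 9, 0, 0, 0], [1, 0, 0, 11, 0, 0, 0], [1, 0, 0, 13, 0, 0, 0], [1, 0, 0, 14, 0, 0, 0], [1, 0, 0, 14, 0, 0, 0], [1, 0, 0, 14, 0, 0, 0]]}}

```text
clock: 23.0
ee_pos: [0.5484, -0.082, 0.1821]
ee_rot: [-3.141, 0.0, 1.45]
contact_force: [-0.3, -0.2, -4.3]
grip_width: 0.0208
```

Call:
{"api": "apply_moves", "payload": {"deltas": [[1, 0, 1, 0, 0, 0, 0], [1, 0, 3, 0, 0, 0, 0], [1, 0, 6, 0, 0, 0, 0.02], [1, 0, 9, 0, 0, 0, 0.02], [1, -0.3, 12, 0, 0, 0, 0.02], [1, -0.5, 15, 0, 0, 0, 0.02], [1, -0.8, 18, 0, 0, 0, 0.02], [1, -1, 21, 0, 0, 0, 0.02], [1, -1.2, 24, 0, 0, 0, 0.02], [1, -1.2, 27, 0, 0, 0, 0.02], [1, -1.2, 29.5, 0, 0, 0, 0.02], [1, -1.2, 31.5, 0, 0, 0, 0.02]]}}

```text
clock: 24.0
ee_pos: [0.5342, 0.2368, 0.1804]
ee_rot: [-3.137, -0.001, 1.474]
contact_force: [0.2, 0.2, -3.4]
grip_width: 0.0204
```

Call:
{"api": "apply_moves", "payload": {"deltas": [[1, 0, 0, 0, 0, 0, 0], [1, 0, 0, 0, 0, 0, 0], [1, 0, 0, 0, 0, 0, 0], [1, 0, 0, 0, 0, 0, 0]]}}

```text
clock: 24.33
ee_pos: [0.5366, 0.2312, 0.1812]
ee_rot: [-3.14, 0.002, 1.468]
contact_force: [-0.2, -0.2, -3.6]
grip_width: 0.0206
```

```bash
python3 - <<'E'
from h import *
im,i=shot("wrist","w5")
s=read_state();print(s["clock"],s["ee_pos"],s["ee_rot"],s["grip_width"],s["joint_positions"])
E
```

```text
24.3833 [0.53678024 0.23115873 0.18148101] [-3.14060226e+00  1.90234252e-03  1.46740680e+00] 0.020205684861241344 [-0.0831925   0.47520408 -0.50897222  1.50114471  0.23983751  1.22941934
 -0.72930335]
```

View pics/w5.png

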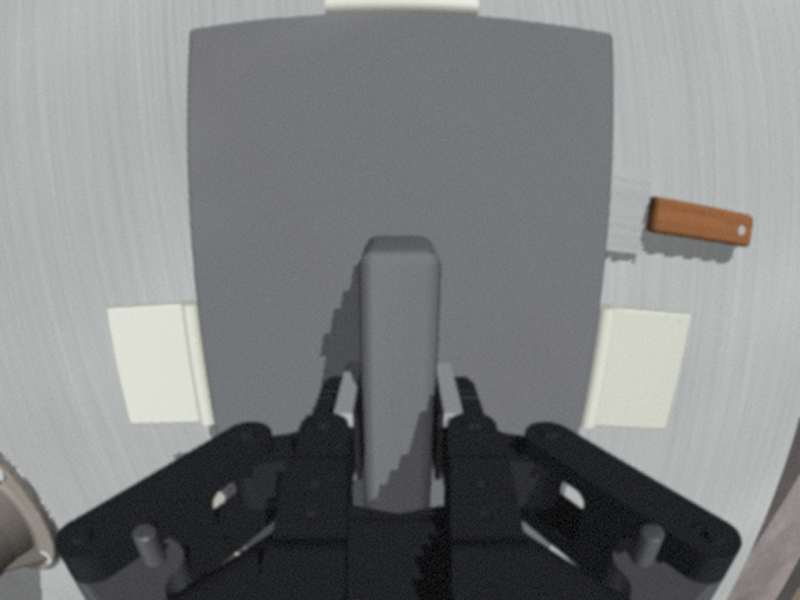

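The tray is hidden under the lid. The lid's +y corners are at (190,33) and (612,37). From these I'll compute the in-hand lid pose, and refine the tray pose from the earlier top view.

```bash
python3 - <<'E'
from h import *
i=camera_info("wrist")
q=lambda u,v,z:atz("wrist",(u/1.5625,v/1.5625),z,i)
a,b=q(190,33,.156),q(612,37,.156);d=b-a;th=np.arctan2(d[1],d[0]);print("lid w",np.hypot(*d),"yaw",th,"centre",(a+b)/2-.125*np.array([-np.sin(th),np.cos(th)]))
l,r=q(190,118,.156),q(613,118,.156);print("mid along x-edge",(l+r)/2)
t=np.array([atz("top",(40+x/2.105,90+y/2.105),.08) for x,y in((100,171),(300,190),(290,301),(87,280))]);d=(t[1]+t[2]-t[0]-t[3])/2;print("tray",t.mean(0),np.hypot(*d),np.arctan2(-d[1],-d[0])-np.pi/2)
# scene camera rim corners from pic scene0b
sc=np.array([atz("scene",(x*.64,y*.64),.08) for x,y in((537,297),(681,348),(661,411),(499,347))]);print(sc)
# edges line fit: tray model projection residual
ctr=np.array([.5365,.2345]);y=-.10;Rm=np.array([[np.cos(y),-np.sin(y)],[np.sin(y),np.cos(y)]])
for sx,sy in((1,1),(1,-1),(-1,-1),(-1,1)):
    p=ctr+Rm@np.array([.069*sx,.12*sy]);P=[*p,.08];print("pred top x800",np.round(np.array(proj("top",P))/.64,1),"scene",np.round(np.array(proj("scene",P))/.64,1))
E
```

```text
lid w 0.14533106417266575 yaw -0.11195649429328484 centre [0.53782447 0.22887474]
mid along x-edge [0.54883477 0.32285298]
tray [0.53544834 0.23452832] 0.24833129921614122 -0.09610000719326517
[[0.46131185 0.13493342]
 [0.48520145 0.36702933]
 [0.6242968  0.36097099]
 [0.59700402 0.11550366]]
pred top x800 [139.9 265.7] scene [651.8 404.3]
pred top x800 [283.8 280.3] scene [495.2 344. ]
pred top x800 [274.1 364.2] scene [530.3 292.9]
pred top x800 [129. 349.] scene [677.3 344.5]
```

Call:
{"api": "apply_moves", "payload": {"deltas": [[1, 0, 0.4, -1, 0, 0, 0], [1, 0, 0.4, -2.5, 0, 0, 0], [1, 0, 0.4, -4, 0, 0, 0], [1, 0, 0.4, -5, 0, 0, 0], [1, 0, 0.4, -5.3, 0, 0, 0], [1, 0, 0.4, -5.3, 0, 0, 0], [1, 0, 0.4, -5.3, 0, 0, 0], [1, 0, 0.4, -5.3, 0, 0, 0]]}}

```text
clock: 25.05
ee_pos: [0.5374, 0.2375, 0.1303]
ee_rot: [3.14, -0.001, 1.47]
contact_force: [-0.2, 0.2, -4.1]
grip_width: 0.021
```

```bash
python3 - <<'E'
from h import *
im,i=shot("scene","s2",(290,150,460,290))
s=read_state();print(s["clock"],s["ee_pos"],s["ee_rot"],s["grip_width"],s["contact_force"])
E
```

```text
25.1 [0.53745945 0.23749431 0.13041275] [ 3.13958005e+00 -1.23550706e-03  1.46972360e+00] 0.020549757764553252 [ 0.00315017 -0.77762643 -2.96250494]
```

View pics/s2.png

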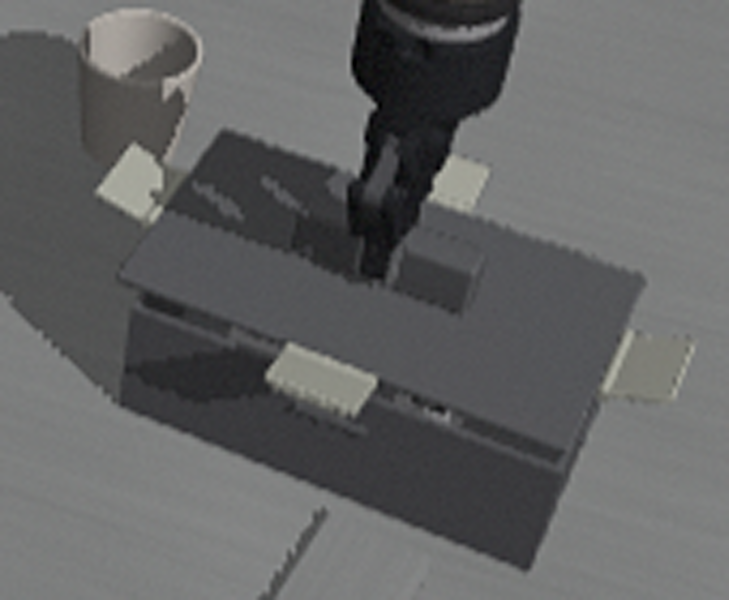

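```bash
python3 - <<'E'
from h import *
q=lambda u,v,z:atz("scene",(290+u/4.288,150+v/4.288),z)
Rm=lambda y:np.array([[np.cos(y),-np.sin(y)],[np.sin(y),np.cos(y)]])
# tray: +x top corners; lid top corners all
t=[q(130,303,.08),q(563,470,.08)];print("tray +x corners",t, np.hypot(*(t[1]-t[0])),"mid->ctr",np.mean(t,0)-Rm(-.1)@[.069,0])
L=[q(120,276,.1047),q(570,445,.1047),q(645,278,.1047),q(225,130,.1047)];print("lid",L,"ctr",np.mean(L,0), "from +x edge",np.mean(L[:2],0)-Rm(-.1)@[.074,0])
E
```

```text
tray +x corners [array([0.59151622, 0.11604654]), array([0.61590544, 0.35579631])] 0.24098710817635938 mid->ctr [0.53505554 0.24280993]
lid [array([0.59875821, 0.1104104 ]), array([0.62194283, 0.35482474]), array([0.48211693, 0.3711018 ]), array([0.45500182, 0.12682139])] ctr [0.53945495 0.24078959] from +x edge [0.53672021 0.24000524]
```

Call:
{"api": "apply_moves", "payload": {"deltas": [[1, -0.1, 0, -0.3, 0, 0, 0], [1, -0.1, 0, -0.5, 0, 0, 0], [1, -0.1, 0, -0.7, 0, 0, 0], [1, -0.1, 0, -0.9, 0, 0, 0], [1, -0.1, 0, -1.1, 0, 0, 0], [1, -0.1, 0, -1.3, 0, 0, 0], [1, -0.1, 0, -1.3, 0, 0, 0], [1, -0.1, 0, -1.3, 0, 0, 0]]}}

```text
clock: 25.77
ee_pos: [0.5356, 0.2374, 0.1158]
ee_rot: [-3.141, -0.001, 1.47]
contact_force: [1.6, 1.5, -4.2]
grip_width: 0.0207
```

Call:
{"api": "apply_moves", "payload": {"deltas": [[1, 0, 0, -0.2, 0, 0, 0], [1, 0, 0, -0.35, 0, 0, 0], [1, 0, 0, -0.45, 0, 0, 0], [1, 0, 0, -0.55, 0, 0, 0], [1, 0, 0, -0.55, 0, 0, 0], [1, 0, 0, -0.55, 0, 0, 0]]}}

```text
clock: 26.27
ee_pos: [0.5357, 0.2372, 0.1118]
ee_rot: [3.141, -0.0, 1.47]
contact_force: [-2.1, -0.3, 5.0]
grip_width: 0.0203
```

Call:
{"api": "apply_moves", "payload": {"deltas": [[0.6, 0, 0, 0.1, 0, 0, 0], [0.2, 0, 0, 0.1, 0, 0, 0], [0, 0, 0, 0.1, 0, 0, 0], [0, 0, 0, 0.1, 0, 0, 0], [0, 0, 0, 2, 0, 0, 0], [0, 0, 0, 5, 0, 0, 0], [0, 0, 0, 9, 0, 0, 0], [0, 0, 0, 12, 0, 0, 0], [0, 0, 0, 14, 0, 0, 0], [0, 0, 0, 14, 0, 0, 0], [0, 0, 0, 14, 0, 0, 0]]}}

```text
clock: 27.18
ee_pos: [0.5365, 0.2372, 0.2521]
ee_rot: [3.139, -0.001, 1.469]
contact_force: [-0.2, -0.1, -0.4]
grip_width: 0.0423
```

```bash
python3 - <<'E'
from h import *
im,i=shot("wrist","w6")
s=read_state();print(s["clock"],s["ee_pos"],s["ee_rot"],s["grip_width"],s["contact_force"])
for n,z in(("lid_c",.086),("clip1_tip",.11),("clip2_tip",.11),("clip3_tip",.11),("clip4_tip",.11)):
    for d in tip_of("wrist",n): print(n,round(d["score"],2),np.round(d["uv"],1),np.round(atz("wrist",d["uv"],z,i),4))
E
```

```text
27.2333 [0.53569703 0.23653992 0.25032991] [-3.14152948e+00  9.07245526e-04  1.46941933e+00] 0.04301790177148799 [-0.01020998  0.63455759 -0.35149105]
lid_c 0.65 [253.5 182.3] [0.5369 0.2348]
clip1_tip 0.59 [357.4 180.7] [0.6376 0.2325]
clip2_tip 0.55 [255.9  19.6] [0.555  0.3902]
clip3_tip 0.73 [143.1 181.7] [0.4308 0.253 ]
clip3_tip 0.57 [252.3 178.5] [0.5367 0.2445]
clip4_tip 0.66 [251.4 314.9] [0.5191 0.0873]
```

View pics/w6.png

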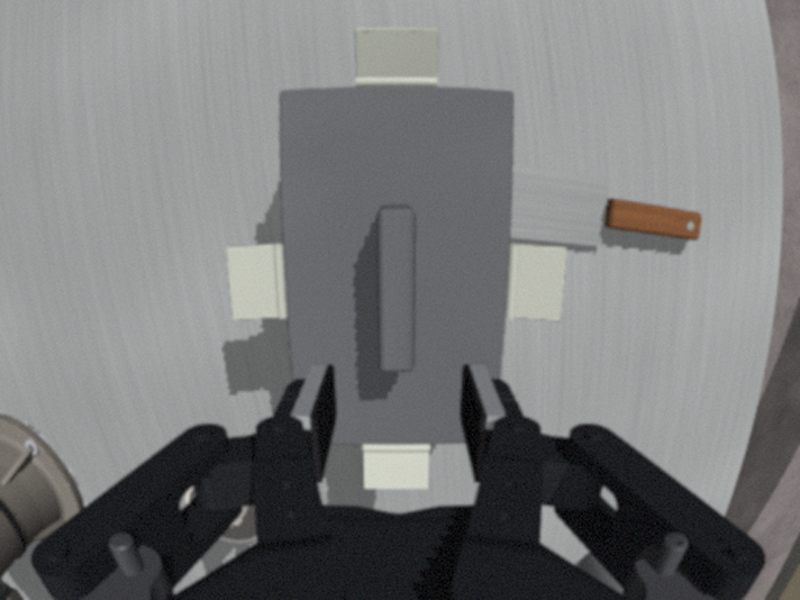

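Lid is seated, with its plate level on the rim and all four clips raised at (397,55), (538,283), (396,468) and (256,282). First I flip clip2 (+y) with the fingers closed: press down, then sweep in.

Call:
{"api": "apply_moves", "payload": {"deltas": [[0.5, 0.4, 4, 0, 0, 0, 0], [1, 0.8, 8, 0, 0, 0, 0], [1, 1.2, 12, 0, 0, 0, 0], [1, 1.5, 15.2, -2, 0, 0, 0], [1, 1.5, 15.2, -6, 0, 0, 0], [1, 1.5, 15.2, -9, 0, 0, 0], [1, 1.5, 15.2, -9, 0, 0, 0], [1, 1.5, 15.2, -9, 0, 0, 0], [1, 1.5, 15.2, -9, 0, 0, 0]], "squeeze": 30}}

```text
clock: 28.23
ee_pos: [0.5518, 0.3891, 0.1625]
ee_rot: [3.14, -0.002, 1.469]
contact_force: [0.0, 0.6, 0.5]
grip_width: 0.0001
```

Call:
{"api": "apply_moves", "payload": {"deltas": [[1, 0, 0, -1, 0, 0, 0], [1, 0, 0, -2, 0, 0, 0], [1, 0, 0, -3, 0, 0, 0], [1, 0, 0, -4, 0, 0, 0], [1, 0, 0, -5, 0, 0, 0], [1, 0, 0, -6, 0, 0, 0], [1, 0, 0, -7, 0, 0, 0], [1, 0, 0, -8, 0, 0, 0], [1, 0, 0, -8.5, 0, 0, 0], [1, 0, 0, -8.5, 0, 0, 0], [1, 0, 0, -8.5, 0, 0, 0]]}}

```text
clock: 29.15
ee_pos: [0.5503, 0.3887, 0.075]
ee_rot: [-3.141, 0.001, 1.47]
contact_force: [0.3, -0.0, 0.2]
grip_width: 0.0001
```

Now I sweep in toward the wall.

Call:
{"api": "apply_moves", "payload": {"deltas": [[1, -0.03, -0.3, 0, 0, 0, 0], [1, -0.06, -0.6, 0, 0, 0, 0], [1, -0.09, -0.9, 0, 0, 0, 0], [1, -0.12, -1.2, 0, 0, 0, 0], [1, -0.14, -1.4, 0, 0, 0, 0], [1, -0.14, -1.4, 0, 0, 0, 0], [1, -0.14, -1.4, 0, 0, 0, 0]]}}

```text
clock: 29.73
ee_pos: [0.5489, 0.3783, 0.0768]
ee_rot: [3.141, -0.006, 1.471]
contact_force: [0.2, 5.5, -1.6]
grip_width: -0.0001
```

Call:
{"api": "apply_moves", "payload": {"deltas": [[1, -0.03, -0.3, 0, 0, 0, 0], [1, -0.04, -0.4, 0, 0, 0, 0], [1, -0.04, -0.4, 0, 0, 0, 0], [1, -0.04, -0.4, 0, 0, 0, 0]]}}

```text
clock: 30.07
ee_pos: [0.5489, 0.3783, 0.078]
ee_rot: [3.139, -0.014, 1.473]
contact_force: [1.1, 10.6, -1.5]
grip_width: -0.0003
```

Call:
{"api": "apply_moves", "payload": {"deltas": [[1, 0.2, 2, 0, 0, 0, 0], [1, 0.3, 3, 0, 0, 0, 0], [1, 0.3, 3, 0, 0, 0, 0], [1, 0.3, 3, 4, 0, 0, 0], [1, 0.3, 3, 8, 0, 0, 0], [1, 0.3, 3, 11, 0, 0, 0], [1, 0.3, 3, 11, 0, 0, 0], [1, 0.3, 3, 11, 0, 0, 0]]}}

```text
clock: 30.73
ee_pos: [0.5533, 0.4008, 0.1888]
ee_rot: [3.137, -0.002, 1.469]
contact_force: [0.1, 0.2, -0.2]
grip_width: -0.0001
```

```bash
python3 - <<'E'
from h import *
s=read_state();print(s["clock"],s["ee_pos"],s["ee_rot"])
im,i=shot("scene","s3",(290,130,480,290))
E
```

```text
30.7333 [0.55325886 0.40077311 0.18879309] [ 3.13725438e+00 -2.26859702e-03  1.46864124e+00]
```

View pics/s3.png

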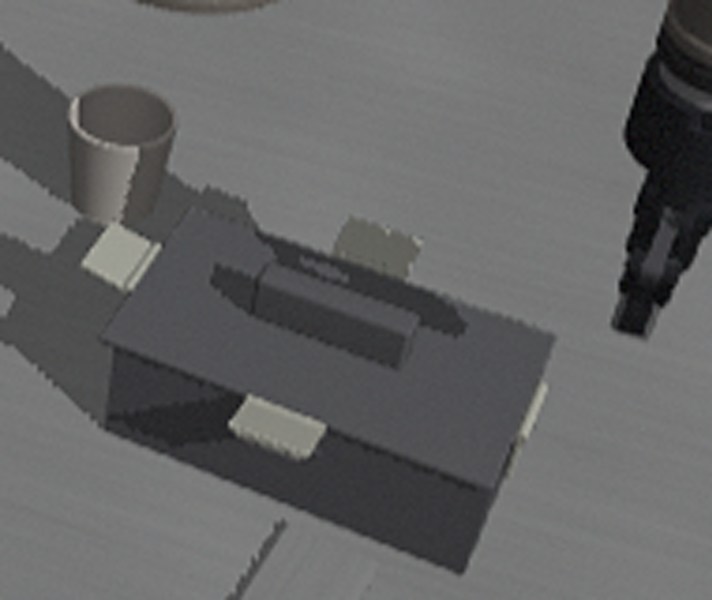

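Clip2 hangs down along the wall at (535,420), and the lid sits flush. Clip1 (+x) is next.

Call:
{"api": "apply_moves", "payload": {"deltas": [[1, 1, -1.5, 0, 0, 0, 0.12], [1, 2, -3, 0, 0, 0, 0.24], [1, 3, -4.5, 0, 0, 0, 0.36], [1, 3.8, -6, 0, 0, 0, 0.48], [1, 4.6, -7.5, 0, 0, 0, 0.6], [1, 5.4, -9, 0, 0, 0, 0.72], [1, 6, -10.5, 0, 0, 0, 0.84], [1, 6.6, -12, 0, 0, 0, 0.96], [1, 7.2, -13.5, 0, 0, 0, 1.08], [1, 7.8, -15, 0, 0, 0, 1.2], [1, 8.4, -16.5, 0, 0, 0, 1.32], [1, 8.4, -17.5, 0, 0, 0, 1.44]]}}

```text
clock: 31.78
ee_pos: [0.6364, 0.2217, 0.1826]
ee_rot: [-3.136, -0.002, 2.913]
contact_force: [0.4, -0.0, 0.1]
grip_width: -0.0001
```

Call:
{"api": "apply_moves", "payload": {"deltas": [[1, 0, 0, -1, 0, 0, 0.1], [1, 0, 0, -2.3, 0, 0, 0.13], [1, 0, 0, -2.3, 0, 0, 0.13], [1, 0, 0, -2.3, 0, 0, 0.13], [1, 0, 0, -2.3, 0, 0, 0.13]]}}

```text
clock: 32.2
ee_pos: [0.6351, 0.2265, 0.1619]
ee_rot: [-3.141, -0.002, 3.04]
contact_force: [0.6, -0.1, -0.1]
grip_width: -0.0001
```

Call:
{"api": "apply_moves", "payload": {"deltas": [[1, 0.2, 0, -1, 0, 0, 0], [1, 0.2, 0, -2, 0, 0, 0], [1, 0.2, 0, -3, 0, 0, 0], [1, 0.2, 0, -4, 0, 0, 0], [1, 0.2, 0, -5, 0, 0, 0], [1, 0.2, 0, -6, 0, 0, 0], [1, 0.2, 0, -7, 0, 0, 0], [1, 0.2, 0, -8, 0, 0, 0], [1, 0.2, 0, -8.7, 0, 0, 0], [1, 0.2, 0, -8.7, 0, 0, 0], [1, 0.2, 0, -8.7, 0, 0, 0]]}}

```text
clock: 33.12
ee_pos: [0.6375, 0.2258, 0.075]
ee_rot: [-3.141, -0.001, 3.04]
contact_force: [0.4, -0.4, 0.1]
grip_width: -0.0001
```

Call:
{"api": "apply_moves", "payload": {"deltas": [[1, -0.3, 0.03, 0, 0, 0, 0], [1, -0.6, 0.06, 0, 0, 0, 0], [1, -0.9, 0.09, 0, 0, 0, 0], [1, -1.2, 0.12, 0, 0, 0, 0], [1, -1.5, 0.15, 0, 0, 0, 0], [1, -1.7, 0.17, 0, 0, 0, 0], [1, -1.7, 0.17, 0, 0, 0, 0], [1, -1.7, 0.17, 0, 0, 0, 0]]}}

```text
clock: 33.78
ee_pos: [0.6217, 0.2279, 0.0764]
ee_rot: [3.141, 0.002, 3.04]
contact_force: [2.7, 1.0, -0.2]
grip_width: 0.0001
```

Call:
{"api": "apply_moves", "payload": {"deltas": [[1, -0.3, 0.03, 0, 0, 0, 0], [1, -0.6, 0.06, 0, 0, 0, 0], [1, -0.6, 0.06, 0, 0, 0, 0], [1, -0.6, 0.06, 0, 0, 0, 0]]}}

```text
clock: 34.12
ee_pos: [0.6215, 0.2279, 0.0778]
ee_rot: [3.137, 0.013, 3.037]
contact_force: [12.3, 0.9, -2.2]
grip_width: -0.0002
```

Call:
{"api": "apply_moves", "payload": {"deltas": [[1, 2, -0.2, 0, 0, 0, 0], [1, 3, -0.3, 0, 0, 0, 0], [1, 3, -0.3, 0, 0, 0, 0], [1, 3, -0.3, 4, 0, 0, 0], [1, 3, -0.3, 8, 0, 0, 0], [1, 3, -0.3, 11, 0, 0, 0], [1, 3, -0.3, 11, 0, 0, 0]]}}

```text
clock: 34.7
ee_pos: [0.646, 0.2288, 0.194]
ee_rot: [3.134, 0.008, 3.041]
contact_force: [0.7, 1.4, 1.1]
grip_width: 0.0001
```

Call:
{"api": "apply_moves", "payload": {"deltas": [[1, -3, 0.3, 0, 0, 0, 0], [1, -6, 0.5, 0, 0, 0, 0], [1, -9, 0.8, 0, 0, 0, 0], [1, -12, 1, 0, 0, 0, 0], [1, -15, 1.2, 0, 0, 0, 0], [1, -18, 1.5, 0, 0, 0, 0], [1, -20, 1.7, 0, 0, 0, 0], [1, -21.3, 1.7, -1.5, 0, 0, 0], [1, -21.3, 1.7, -3, 0, 0, 0], [1, -21.3, 1.7, -3, 0, 0, 0], [1, -21.3, 1.7, -3, 0, 0, 0], [1, -21.3, 1.7, -3, 0, 0, 0]]}}

```text
clock: 35.7
ee_pos: [0.4318, 0.2424, 0.1561]
ee_rot: [3.141, -0.0, 3.04]
contact_force: [0.5, -0.1, -0.4]
grip_width: -0.0
```

Call:
{"api": "apply_moves", "payload": {"deltas": [[1, 0, 0.3, -1, 0, 0, 0], [1, 0, 0.3, -2, 0, 0, 0], [1, 0, 0.3, -3, 0, 0, 0], [1, 0, 0.3, -4, 0, 0, 0], [1, 0, 0.3, -5, 0, 0, 0], [1, 0, 0.3, -6, 0, 0, 0], [1, 0, 0.3, -7, 0, 0, 0], [1, 0, 0.3, -8.1, 0, 0, 0], [1, 0, 0.3, -8.1, 0, 0, 0], [1, 0, 0.3, -8.1, 0, 0, 0]]}}

```text
clock: 36.53
ee_pos: [0.4313, 0.2449, 0.0738]
ee_rot: [-3.141, -0.002, 3.04]
contact_force: [-0.4, 0.5, -0.4]
grip_width: 0.0001
```

Call:
{"api": "apply_moves", "payload": {"deltas": [[1, 0.3, -0.03, 0, 0, 0, 0], [1, 0.6, -0.06, 0, 0, 0, 0], [1, 0.9, -0.09, 0, 0, 0, 0], [1, 1.2, -0.12, 0, 0, 0, 0], [1, 1.5, -0.15, 0, 0, 0, 0], [1, 1.7, -0.17, 0, 0, 0, 0], [1, 1.7, -0.17, 0, 0, 0, 0], [1, 1.7, -0.17, 0, 0, 0, 0]]}}

```text
clock: 37.2
ee_pos: [0.4496, 0.2437, 0.075]
ee_rot: [3.141, 0.001, 3.04]
contact_force: [-0.4, -0.6, 1.1]
grip_width: -0.0002
```

Call:
{"api": "apply_moves", "payload": {"deltas": [[1, 0.2, -0.02, 0, 0, 0, 0], [1, 0.4, -0.04, 0, 0, 0, 0], [1, 0.6, -0.06, 0, 0, 0, 0], [1, 0.8, -0.08, 0, 0, 0, 0], [1, 0.8, -0.08, 0, 0, 0, 0], [1, 0.8, -0.08, 0, 0, 0, 0]]}}

```text
clock: 37.7
ee_pos: [0.4516, 0.2437, 0.0746]
ee_rot: [-3.139, -0.009, 3.043]
contact_force: [-12.0, 0.4, 7.7]
grip_width: 0.0
```

Call:
{"api": "apply_moves", "payload": {"deltas": [[1, -2, 0.2, 0, 0, 0, 0], [1, -3, 0.3, 0, 0, 0, 0], [1, -3, 0.3, 0, 0, 0, 0], [1, -3, 0.3, 4, 0, 0, 0], [1, -3, 0.3, 8, 0, 0, 0], [1, -3, 0.3, 11.5, 0, 0, -0.1], [1, -2, -1, 11.5, 0, 0, -0.2], [1, -1, -3, 11.5, 0, 0, -0.3], [1, 0, -5, 11.5, 0, 0, -0.4], [1, 1.5, -7, 11.5, 0, 0, -0.5], [1, 3, -9, 11.5, 0, 0, -0.62], [1, 4, -11, 11.5, 0, 0, -0.74]]}}

```text
clock: 38.7
ee_pos: [0.4997, 0.1306, 0.1903]
ee_rot: [3.139, 0.003, 2.292]
contact_force: [0.6, 0.4, -0.7]
grip_width: 0.0
```

Call:
{"api": "apply_moves", "payload": {"deltas": [[1, 1, -2, 0, 0, 0, -0.12], [1, 2, -4, 0, 0, 0, -0.24], [1, 2.7, -4.8, 0, 0, 0, -0.36], [1, 2.7, -4.8, -1, 0, 0, -0.48], [1, 2.7, -4.8, -2, 0, 0, -0.6], [1, 2.7, -4.8, -2, 0, 0, -0.72], [1, 2.7, -4.8, -2, 0, 0, -0.83], [1, 2.7, -4.8, -2, 0, 0, -0.83], [1, 2.7, -4.8, -2, 0, 0, -0.83], [1, 2.7, -4.8, -2, 0, 0, -0.83]]}}

```text
clock: 39.53
ee_pos: [0.5246, 0.0845, 0.1701]
ee_rot: [3.14, 0.0, 1.472]
contact_force: [0.2, 0.9, 0.5]
grip_width: -0.0005
```

Call:
{"api": "apply_moves", "payload": {"deltas": [[1, -0.2, 0, -1, 0, 0, 0], [1, -0.2, 0, -2, 0, 0, 0], [1, -0.2, 0, -3, 0, 0, 0], [1, -0.2, 0, -4, 0, 0, 0], [1, -0.2, 0, -5, 0, 0, 0], [1, -0.2, 0, -6, 0, 0, 0], [1, -0.2, 0, -7, 0, 0, 0], [1, -0.2, 0, -8, 0, 0, 0], [1, -0.2, 0, -9, 0, 0, 0], [1, -0.2, 0, -9.5, 0, 0, 0], [1, -0.2, 0, -9.5, 0, 0, 0], [1, -0.2, 0, -9.5, 0, 0, 0]]}}

```text
clock: 40.53
ee_pos: [0.5216, 0.0849, 0.0744]
ee_rot: [-3.141, -0.0, 1.47]
contact_force: [0.8, 0.6, 0.4]
grip_width: -0.0001
```

Call:
{"api": "apply_moves", "payload": {"deltas": [[1, 0.03, 0.3, 0, 0, 0, 0], [1, 0.06, 0.6, 0, 0, 0, 0], [1, 0.09, 0.9, 0, 0, 0, 0], [1, 0.12, 1.2, 0, 0, 0, 0], [1, 0.15, 1.5, 0, 0, 0, 0], [1, 0.17, 1.7, 0, 0, 0, 0], [1, 0.17, 1.7, 0, 0, 0, 0], [1, 0.17, 1.7, 0, 0, 0, 0]]}}

```text
clock: 41.2
ee_pos: [0.5237, 0.1026, 0.075]
ee_rot: [3.141, -0.001, 1.47]
contact_force: [0.2, 0.0, 0.0]
grip_width: -0.0001
```

Call:
{"api": "apply_moves", "payload": {"deltas": [[1, 0.02, 0.2, 0, 0, 0, 0], [1, 0.04, 0.4, 0, 0, 0, 0], [1, 0.06, 0.6, 0, 0, 0, 0], [1, 0.08, 0.8, 0, 0, 0, 0], [1, 0.1, 1.0, 0, 0, 0, 0], [1, 0.1, 1.0, 0, 0, 0, 0], [1, 0.1, 1.0, 0, 0, 0, 0]]}}

```text
clock: 41.78
ee_pos: [0.5243, 0.1066, 0.0749]
ee_rot: [-3.14, 0.008, 1.467]
contact_force: [-3.2, -10.0, 6.7]
grip_width: -0.0003
```

Call:
{"api": "apply_moves", "payload": {"deltas": [[1, -0.2, -2, 0, 0, 0, 0], [1, -0.3, -3, 0, 0, 0, 0], [1, -0.3, -3, 0, 0, 0, 0], [1, -0.3, -3, 4, 0, 0, 0], [1, -0.3, -4, 8, 0, 0, 0], [1, -0.3, -7, 12, 0, 0, 0], [1, -0.3, -10, 14, 0, 0, 0], [1, -0.3, -14, 14, 0, 0, 0], [1, -0.3, -18, 14, 0, 0, 0], [1, -0.3, -22, 14, 0, 0, 0], [1, -0.3, -24, 14, 0, 0, 0], [1, -0.3, -24, 14, 0, 0, 0]]}}

```text
clock: 42.78
ee_pos: [0.5214, -0.135, 0.2143]
ee_rot: [3.141, 0.003, 1.459]
contact_force: [-0.3, -0.1, 0.1]
grip_width: -0.0001
```

```bash
python3 - <<'E'
from h import *
s=read_state();print(s["clock"],s["ee_pos"])
a,_=shot("scene","s4a",(290,150,460,290),3);b,_=shot("top","t4a",(60,130,220,270),3);c,_=shot("wrist","w4a",None,.75)
A,B=cv2.imread("pics/s4a.png"),cv2.imread("pics/t4a.png")
h=min(A.shape[0],B.shape[0]);m=np.hstack([A[:h],B[:h]]);m=cv2.resize(m,(800,int(h*800/m.shape[1])))
cv2.imwrite("pics/fin.png",m);print(m.shape)
for n in ("stop1_c","clip1_tip","cup","tin1","scraper"):
    print(n,[(round(d["score"],2),np.round(d["uv"],1).tolist()) for d in tip_of("top",n)])
E
```

```text
42.7833 [ 0.52138178 -0.13496466  0.21428687]
(339, 800, 3)
stop1_c []
clip1_tip [(0.66, [384.4, 230.5]), (0.42, [132.3, 170.4])]
cup [(0.75, [205.6, 267.2])]
tin1 [(0.72, [286.4, 121.1])]
scraper [(0.76, [134.9, 134.8])]
```

View pics/fin.png

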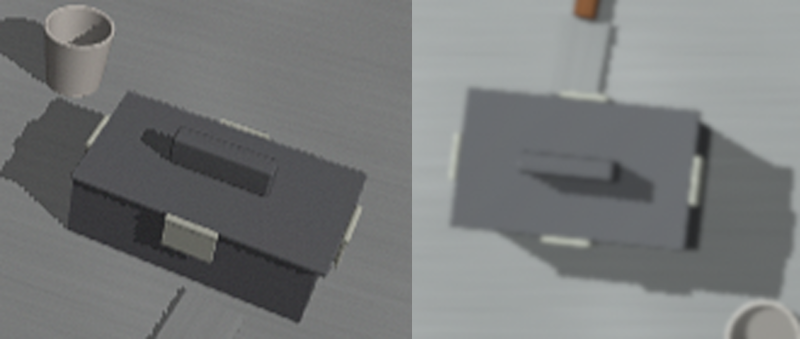

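The last view shows the lid flush and all four clips as thin strips against the walls, at (188,235), (350,222), (98,130) and (245,130) in the scene half. The cup and scraper look as before. I'm handing in.

```bash
python3 -c "
from workcell import *
print(hand_in())"
```

```text
the job is handed in; nothing more can be done
None
```

The job is done and was handed in at about 43 s on the robot clock. No verdict came back.

**Stops:** Two stops were present, the third absent. I slid each out of the track's open end, lifted it off, and stood it in the tray's wide side. A top view before the lid went on showed both upright, the track empty, and the openers in place.

**Lid:** I lowered it until it took about 9 N at the expected height (TCP at 0.112 m, predicted 0.1117). The later pictures show it sitting flush. It was not knocked aside in this run, and the grip did not slip.

**Clips:** I pressed each one down and swept it in until it stopped hard at 10–12 N. The stopping points on opposite sides were 170 mm and 273 mm apart, which fits fully closed flaps to within about 0.5 mm a side. The last scene and top views show all four down against the walls. I did not read the clip angles directly.

**Bystanders:** The cup and scraper look where they were in the last picture. The network placed the tin within a pixel of its first position, and the cup and scraper within about 3–5 pixels, a difference I put down to the network, since the arm never came near either.

**Disagreement:** The scene camera put the tray about 8 mm farther in y than the top and wrist cameras did. I treated part of this as bias, and the lid went in without any sideways contact.

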